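Index the clip nest into the window of the indexing stand

TASK

Bring the rectangular clip nest of the indexing wheel into the steel window of the stand and lock it there. Away from the window the wheel turns freely, but to pass its locking teeth near the window it must be gently pressed down by its grip bar until its rubber stop is felt, turned while held down, and let rise again with the nest centred in the window. Never force the wheel against its stop or its teeth, and leave the loose clips and gate offcuts round the stand alone.

Things in the scene. Friction and masses are not known exactly. Their poses are not given: they have to be found in the camera images.
- index_stand: Grey round indexing stand, fixed to the table: base disc 200 mm across, 10 mm high; drum 168 mm across up to 66 mm. Origin: centre of its underside, on the wheel's vertical axis; its -x axis points to the window. Hidden in it are locking teeth: with the nest within 60 degrees of the window the raised wheel is stopped or locked by them; twisting it against them with over 0.9 N m is too much.
- wheel_press: Sprung shaft of the wheel, inside the drum; its origin is at the stand's origin when up and sinks as the wheel is pressed. Net push: 3 to 4 N at the top, at most 9 N just before a rubber stop, then climbing about 10 N per mm. The teeth are passed 4 to 16 mm down (unseen, differs each time), the stop is 1.5 mm below that. Total push of 10 to 15 N is right; over 20 N on the stop is too much.
- index_wheel: Grey metal disc, 150 mm across, face 74 mm above the table when up, 12 stations 30 degrees apart. Origin at the stand's origin when up; its -x axis points to the nest. Turns either way (under 0.2 N m when free). Let go within 4 degrees of the window it slips between its teeth (play 2 degrees) and is sprung up to rest height; else it stays low. The nest starts 68 to 167 degrees from the window.
- window (a point): Centre of the opening of the flat steel window frame over the wheel's rim, 56 mm from the wheel axis, at the height of the nest's top when the wheel is up. Opening 24 mm wide (tangential), 36 mm long (radial). The frame's top is 5 mm above this point (screw heads 6.5 mm); it spans 33 to 95 mm from the axis and is 36 mm wide.
- nest (a point): Centre of the top of the clip nest, the only rectangular mark on the wheel: an open raised black frame 30 mm (radial) by 16 mm, 3 mm high, 56 mm from the wheel axis. The other eleven stations carry round black blanks of 15 mm.
- bar_top (a point): Centre of the top of the black grip bar, on the wheel's axis, 130 mm above the table when up. The bar is 46 mm long, 16 mm wide and stands 30 mm high on a round black hub 48 mm across, whose top is 100 mm above the table when up. It turns and sinks with the wheel; its long side lies along the line from axis to nest. Pinch it across its 16 mm width from above.
- clip_0: Loose small black moulded clip, 10x24x9 mm, on the table beside the stand; origin at the centre of its underside. To be left alone.
- clip_3: Loose small black moulded clip, 10x24x9 mm, on the table beside the stand; origin at the centre of its underside. To be left alone.
- gate_0: Loose black gate offcut, 9x40x8 mm, on the table beside the stand; origin at its underside. To be left alone.
- gate_1: Loose black gate offcut, 9x36x8 mm, on the table beside the stand; origin at its underside. To be left alone.

How it is judged:
By the outcome, as a careful person would: the job done as asked, in the order asked, and still so for the second after the job is handed in, with the robot touching nothing.
It also fails if it takes over 56 s, if anything falls off the work surface, if the arm or the gripper's body presses on something with over 40 N, if the wrist force passes 120 N, or if a joint passes its speed limit or range.

ROBOT

A 6-joint arm with a two-finger parallel gripper is mounted at the origin on a cart in front of the work surface, level with it; the furniture and walls round the work are solid. World frame = base frame: x ahead of the robot, y to its left, z up, the work surface at z = 0. Lengths are in m, angles in degrees, forces in N, time in s.
With the tool pointing down it reaches from about 0.325 to 0.9 m from the base axis. Payload 6.1 kg.
Tool frame: the origin (TCP) lies midway between the tips of the shut fingers; the grasp point (between the pads) lies ctrl.grip_depth behind it (ctrl.grip_depth is the distance from the TCP to the grasp point, in m); z points along the fingers, y is the line along which they close (so a half turn about z gives the same grasp; the last joint's range is limited). The gripper opens to 87 mm and grips with 3 to 60 N. Pads are 19 mm wide; open, the fingers measure 117 mm over their backs; the gripper's body (75 mm by 190 mm) begins 51 mm behind the grasp point.
Start: joints at [66.457, 12.628, 87.462, -0, 79.91, -7.225], TCP at [0.176, 0.6, 0.195] pointing down, gripper open.
Joint ranges: [-170.65, 170.65], [-52.31, 119.04], [5.05, 147.46], [-71.25, 251.25], [11.57, 151.72], [-153.62, 153.62]. Speed limits (degrees/s): [147.25, 147.25, 172.46, 180, 180, 180].

INTERFACE

Orientations are given as a 3x3 rotation matrix whose columns are the frame's x, y, z axes.
In Python, from rig import telemetry, viewer, ctrl, spotter gives the robot as it stands.
- The arm moves only by the tool apply_moves, never from a script. Its argument "plan" is text: rows parted by semicolons, each of 4 numbers parted by spaces: the shift along the tool's x, y, z in cm, then the turn about the tool's z in degrees. A call has 1 to 10 rows; each row shifts and turns the commanded pose from where the row before left it, along the tool's axes as they then stand; what a row does not reach is not made up. A row lasts 1/10 s, in which the tool goes at most 50 mm and 8.59 degrees, less where a joint would pass 70% of its speed; a pose out of reach is approached as far as the arm can. A call is refused whole if a number of a shift passes 5 or a number of a turn 8.59, either way. A call with a gripper value outside its range is refused whole. "fingers" is the closure in counts, from 0 (fully open) to 255 (shut), set as the call begins (left out, the last holds). The fingers move at their own pace and stop on an object; "grip_force" is the grip in N (left out, the last holds). Time passes only in rows, so rows that do not move let the fingers close. It gives the time, the measured TCP pose, the force, the opening and the grip force at its end, in the units of the state.
- telemetry.read_state(): the state, without advancing time (a new reading comes with each control period).
- viewer.snapshot(name): name is "scene" or "top"; returns (picture, depth): 384x512x3 uint8, red, green, blue; 384x512 float32, m along the optical axis (not along the pixel's ray), 0 where there is no reading.
- viewer.camera_info(name): a dict with "mtx" (3x3 intrinsics, pixels), "R" (3x3) and "t" (3): a world point X has camera coordinates R X + t. Camera axes: x right, y down, z forward; pixel columns grow to the right and rows downward; lengths in m; the calibration is good to about 2 mm. A picture is of the moment at which its call begins. camera_info takes no time and is no camera call.
- ctrl.job_done(): hands the job in; it is judged then, once.
Trained networks look in the newest picture that a camera, given by its name, has taken for a name from the list of things; names that differ only in an ending like _2 or _b are one class to them, and where a whole thing is asked for, a point or a joint stands for the part that bears it (a point fixed in the world has none). Each returns a list of dicts, best first, with "p" (0 to 1); they miss things now and then, are a little off and sometimes report something else, mostly with a low value. They report only what shows in the picture. A call takes as long as a camera call.
- spotter.regions_of(camera, name): "region" (384x512 bool, what is visible of it) and "box" ([left, top, width, height] in pixels, round what is visible of it).
- spotter.place_of(camera, name): "at" ([column, row] in pixels: a listed point, or the origin of a listed thing).
The state is a dict: "time": time; "joint_pos": joint angles; "joint_velocities": joint speeds; "tau": joint torques, N m; "tcp_pos": TCP position; "tcp_rot": TCP orientation; "ft_force": force on the tool from outside, world axes, zero at the start; "wrist_torque": the same for the moment, N m; "finger_gap": opening from 0.0 (shut) to 1.0 (fully open); "grasp_force": force on a finger pad.
Only numpy, scipy, OpenCV 4.12 (cv2) and the standard library are available. Lean on these libraries where they do the work, as an engineer would, in place of code of your own. Each camera call takes 0.05 s, during which the arm holds its last target. There are 200 camera calls.

## Working session

There is one attempt and no reset: what is moved stays moved. The work goes in short steps, Python scripts to look and compute and a tool call to move; the robot and the scene stay as the last step left them, time stands still between calls to the robot, and variables do not carry over. Pictures are saved under pics/ and viewed, at most 10 in all, crops included, and the job is handed in when it is done.

Besides the shell and the picture viewer there is one more tool, called after "Request:" as name(argument=value, ...) on one line, values as JSON. apply_moves: Moves the arm, as the interface text tells. Its arguments: {"type":"object","properties":{"plan":{"type":"string"},"fingers":{"type":"number"},"grip_force":{"type":"number"}},"required":["plan"]}

```bash
mkdir -p pics
cat > h.py <<'E'
import numpy as np, cv2
from rig import telemetry, viewer, ctrl, spotter
def ray(cam,uv):
    c=viewer.camera_info(cam);K,R,t=map(np.array,(c["mtx"],c["R"],c["t"]))
    d=R.T@np.linalg.solve(K,[uv[0],uv[1],1.]);return -R.T@t,d
def atz(cam,uv,z):
    o,d=ray(cam,uv);return o+d*(z-o[2])/d[2]
def save(n,im): cv2.imwrite("pics/"+n,im[:,:,::-1])
def find(cam,names):
    for n,z in names.items():
        for r in spotter.place_of(cam,n)[:2]:
            print(cam,n,round(r["p"],2),np.round(r["at"],1),np.round(atz(cam,r["at"],z),4))
E
python3 - <<'E'
from h import *
s=telemetry.read_state();print(s,ctrl.grip_depth)
a=[viewer.snapshot(c)[0] for c in("scene","top")]
for c in("scene","top"):
    print(c,np.round(ray(c,(256,192)),3).tolist())
    find(c,{"window":.077,"nest":.077,"bar_top":.13,"index_stand":0,"index_wheel":0,"clip_0":0,"gate_0":0})
save("a.png",cv2.resize(np.vstack(a),(800*3//4,900*3//4-75)))
save("top.png",cv2.resize(a[1],(800,600)))
E
```

```text
{'time': 0.0, 'joint_pos': array([ 6.64581069e+01,  1.26743111e+01,  8.75267555e+01, -4.57201419e-04,
        7.99113211e+01, -7.22488694e+00]), 'joint_velocities': array([-0.01144205,  0.00440348, -0.09559907, -0.01392201,  0.00691339,
        0.00833304]), 'tau': array([ 1.53791629e-03, -4.94602740e+01, -3.87386262e+01,  7.01083126e-02,
        5.72137465e-02, -1.64494986e-04]), 'tcp_pos': array([0.17532287, 0.59918842, 0.19383824]), 'tcp_rot': array([[-9.59722246e-01,  2.80949476e-01, -7.76272833e-04],
       [ 2.80950447e-01,  9.59720585e-01, -1.80141082e-03],
       [ 2.38899593e-04, -1.94694823e-03, -9.99998076e-01]]), 'ft_force': array([-0.20239013, -0.04093927, -0.08285112]), 'wrist_torque': array([0.00865143, 0.00719271, 0.01949464]), 'grasp_force': 0.0, 'finger_gap': 0.9972609952137148} 0.0187
scene [[0.151, -0.644, 0.538], [0.397, 0.771, -0.498]]
scene window 0.97 [240.5 207.4] [0.4679 0.0323 0.077 ]
scene window 0.47 [258.  229.4] [ 0.4637 -0.0447  0.077 ]
scene nest 0.65 [286.5 188.9] [0.5767 0.0536 0.077 ]
scene bar_top 0.81 [257.6 169.4] [0.517  0.0606 0.13  ]
scene index_stand 0.96 [256.5 231.9] [0.5094 0.0491 0.    ]
scene index_wheel 0.56 [260.2 228.5] [0.5213 0.0562 0.    ]
scene clip_0 0.53 [200.4 243.6] [0.3976 0.0624 0.    ]
scene clip_0 0.41 [210.  209.3] [0.4604 0.1673 0.    ]
scene gate_0 0.53 [320.5 253.2] [ 0.5827 -0.0649  0.    ]
top [[0.421, 0.024, 1.08], [0.114, -0.004, -0.993]]
top window 0.9 [250.8 221.1] [0.465  0.0312 0.077 ]
top nest 0.58 [240.4 177.5] [0.5719 0.0586 0.077 ]
top bar_top 0.71 [241.9 202.5] [0.5055 0.0522 0.13  ]
top index_stand 0.97 [240.8 201.6] [0.5193 0.059  0.    ]
top index_wheel 0.57 [240.  206.6] [0.5061 0.0608 0.    ]
top clip_0 0.53 [239.2 248.4] [0.3969 0.0608 0.    ]
top clip_0 0.52 [201.5 225.9] [0.4538 0.1606 0.    ]
top gate_0 0.61 [283.5 238.7] [ 0.4238 -0.0544  0.    ]
top gate_0 0.48 [238.7 200.7] [0.5216 0.0646 0.    ]
```

View pics/top.png

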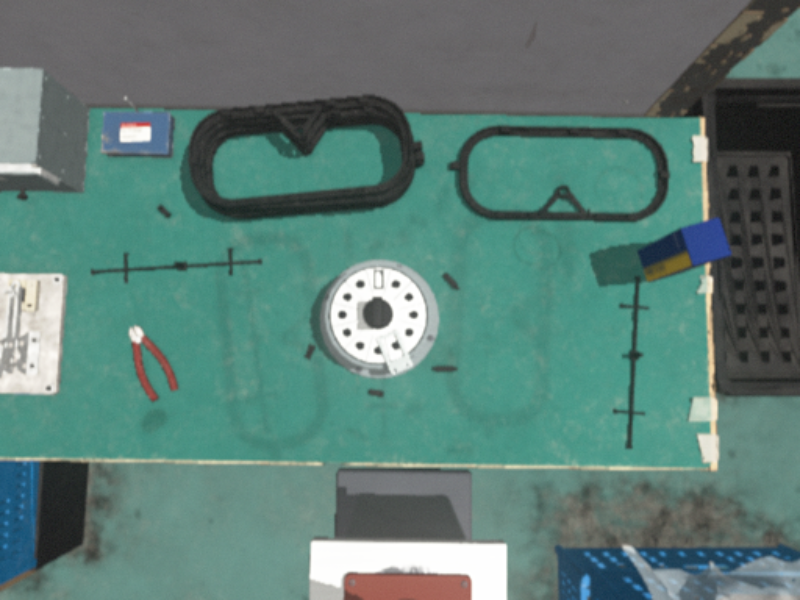

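View pics/a.png

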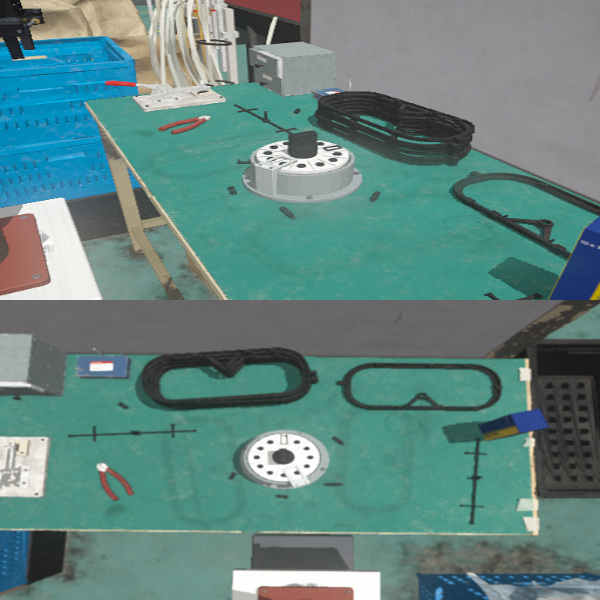

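The top view shows the nest at about (378,278) in the 800 px picture, on the far side, and the window at (395,350). Next I refine the axis and the angles using depth.

```bash
cat >> h.py <<'E'
def cloud(cam,D):
    c=viewer.camera_info(cam);K,R,t=map(np.array,(c["mtx"],c["R"],c["t"]))
    v,u=np.mgrid[:384,:512];P=np.stack([u*D,v*D,D],-1)@np.linalg.inv(K).T
    return (P-t)@R
E
python3 - <<'E'
from h import *
for c in("top","scene"):
    im,D=viewer.snapshot(c);P=cloud(c,D)
    near=(np.hypot(P[...,0]-.513,P[...,1]-.055)<.13)&(D>0)
    b=near&(P[...,2]>.118); q=P[b]
    (cx,cy),wh,an=cv2.minAreaRect((q[:,:2]*1000).astype(np.float32))
    print(c,"bar",b.sum(),q.mean(0).round(4),np.percentile(q[:,2],[50,95]).round(4),cx,cy,wh,an)
    w=near&(abs(P[...,2]-.072)<.012);q=P[w]; print("wheel h",np.median(q[:,2]),cv2.minEnclosingCircle((q[:,:2]*1000).astype(np.float32)))
    for n in("index_wheel","index_stand"):
        r=spotter.regions_of(c,n)[0];print(n,r["p"],r["box"])
        if c=="top":
            k=max(cv2.findContours(r["region"].astype(np.uint8),0,1)[0],key=cv2.contourArea)
            e=cv2.fitEllipse(cv2.convexHull(k));print(e,atz(c,e[0],.074 if "wheel" in n else .005).round(4))
    if c=="top": save("b.png",cv2.resize(im[150:250,180:310],(780,600),interpolation=cv2.INTER_CUBIC))
E
```

```text
top bar 140 [0.5148 0.0544 0.1298] [0.13   0.1333] 515.0255737304688 54.4928092956543 (44.923980712890625, 14.252949714660645) 0.9316409826278687
wheel h 0.07410633561796723 ((510.8768615722656, 50.60862350463867), 90.02068328857422)
index_wheel 0.93 [211.2, 171.5, 59.4, 60.7]
((241.51651000976562, 200.9063720703125), (59.85049057006836, 60.88519287109375), 79.9076919555664) [0.5144 0.0548 0.074 ]
index_stand 0.68 [206.2, 163.7, 75.4, 76.5]
((242.26661682128906, 203.48577880859375), (75.55828094482422, 75.80938720703125), 73.06854248046875) [0.514  0.0549 0.005 ]
scene bar 241 [0.5123 0.0503 0.1269] [0.1282 0.132 ] 513.7714233398438 53.047142028808594 (46.86416244506836, 20.165544509887695) 6.190559387207031
wheel h 0.07522438970811478 ((509.6162414550781, 48.36606979370117), 90.39615631103516)
index_wheel 0.75 [216.7, 165.9, 83.4, 56.3]
index_stand 0.67 [205.9, 169.3, 103.4, 95.5]
```

View pics/b.png

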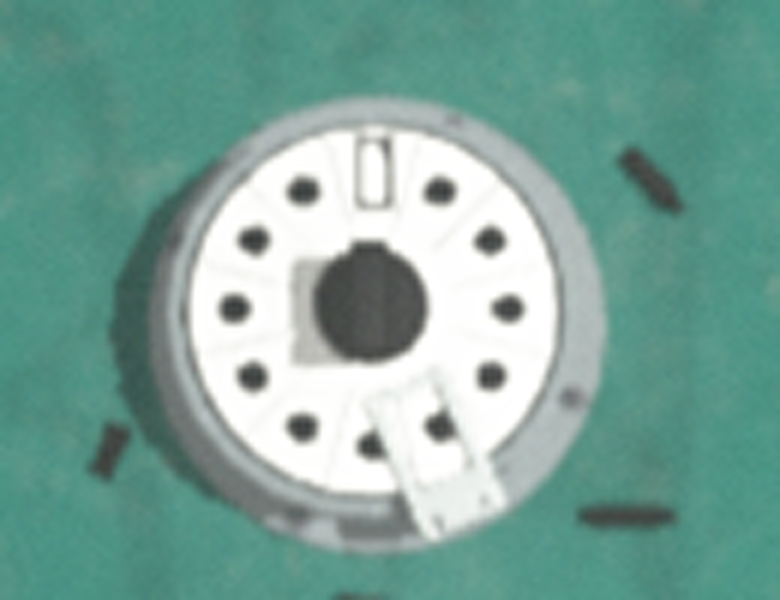

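The crop shows the nest at about (373,172), and the steel frame with corners at (368,405), (437,372), (507,500) and (437,540). The bar lies nearly along x.

Run:
```python
from h import *
A=np.array([.5144,.0548])
f=lambda x,y,z: atz("top",(180+(x+.5)/6-.5,150+(y+.5)/6-.5),z)[:2]-A
ang=lambda d: np.degrees(np.arctan2(d[1],d[0]))
n=f(373,172,.077);print("nest",n,ang(n))
c=[f(*p,.082) for p in((368,405),(437,372),(507,500),(437,540))]
m=np.mean(c,0);print("frame c",m,np.hypot(*m),ang(m),"edges",ang(c[3]-c[0]),ang(c[2]-c[1]))
for cam in("top","scene"):
    viewer.snapshot(cam)
    for nm in("nest","window"):
        for r in spotter.place_of(cam,nm)[:2]:
            d=atz(cam,r["at"],.077)[:2]-A;print(cam,nm,round(r["p"],2),d.round(4),ang(d).round(1))
s=telemetry.read_state();R=s["tcp_rot"];print("tool dx",(R.T@(np.array([*A,.2])-s["tcp_pos"])*100).round(2),"yaw x",ang(R[:2,0]),"yaw y",ang(R[:2,1]))
```

```text
nest [0.05570557 0.00045916] 0.4722564199756214
frame c [-0.05957138 -0.02779546] 0.0657368791477588 -154.98667328501833 edges -151.8692401968138 -150.4296206750527
top nest 0.78 [ 0.0552 -0.0056] -5.8
top window 0.59 [-0.0441 -0.0177] -158.2
scene nest 0.78 [ 0.0501 -0.0011] -1.3
scene window 0.73 [-0.0481 -0.024 ] -153.4
tool dx [-47.83 -42.79  -0.5 ] yaw x 163.68694701538817 yaw y 73.68694704195447
```

Request:
apply_moves(plan="0 0 0 -8.4; 0 0 0 -8.4; -2.39 -3.91 0 0; -2.39 -3.91 0 0; -2.39 -3.91 0 0; -2.39 -3.91 0 0; -2.39 -3.91 0 0; -2.39 -3.91 0 0; -2.39 -3.91 0 0; -2.39 -3.91 0 0", fingers=0, grip_force=40)

```text
time: 2.4
tcp_pos: [0.3702, 0.2871, 0.1953]
tcp_rot: [[-1.0, -0.009, 0.001], [-0.009, 1.0, 0.0], [-0.001, 0.0, -1.0]]
ft_force: [0.7, -0.6, -0.4]
finger_gap: 1.002
grasp_force: 0.0
```

Request:
apply_moves(plan="-2.39 -3.91 0 0; -2.39 -3.91 0 0; -2.39 -3.91 0 0; -2.39 -3.91 0 0; -2.39 -3.91 0 0; -2.39 -3.91 0 0; 0 0 0 0; 0 0 0 0; 0 0 0 0")

```text
time: 3.3
tcp_pos: [0.5143, 0.056, 0.1948]
tcp_rot: [[-1.0, -0.009, -0.001], [-0.009, 1.0, 0.0], [0.001, 0.0, -1.0]]
ft_force: [-0.0, 0.3, 1.0]
finger_gap: 0.999
grasp_force: 0.0
```

```bash
cat > st.py <<'E'
from h import *
s=telemetry.read_state();R=s["tcp_rot"];A=np.array([.5144,.0548])
print("t",s["time"],"tcp",s["tcp_pos"].round(4),"yaw_y",np.degrees(np.arctan2(R[1,1],R[0,1])).round(2),"F",s["ft_force"].round(2),"M",s["wrist_torque"].round(3),"gap",round(s["finger_gap"],3),"grip",s["grasp_force"],"j6",s["joint_pos"][5].round(1))
print("to axis cm",(R.T@(np.array([*A,.104])-s["tcp_pos"])*100).round(2))
E
python3 st.py
```

```text
t 3.3 tcp [0.5143 0.056  0.1948] yaw_y 90.51 F [-0.01  0.34  0.95] M [-0.004 -0.013 -0.03 ] gap 0.999 grip 0.0 j6 -93.1
to axis cm [-0.02 -0.13  9.08]
```

Request:
apply_moves(plan="0 -0.12 2 0; 0 0 2 0; 0 0 2 0; 0 0 1.5 0; 0 0 1 0; 0 0 0.4 0; 0 0 0 0")

```text
time: 4.0
tcp_pos: [0.5146, 0.0544, 0.1058]
tcp_rot: [[-1.0, -0.009, -0.0], [-0.009, 1.0, 0.0], [0.0, 0.0, -1.0]]
ft_force: [0.5, -0.1, 0.5]
finger_gap: 1.001
grasp_force: 0.0
```

Request:
apply_moves(plan="0 0 0 0; 0 0 0 0; 0 0 0 0; 0 0 0 0; 0 0 0 0; 0 0 0 0; 0 0 0 0; 0 0 0 0; 0 0 0 0; 0 0 0 0", fingers=255, grip_force=20)

```text
time: 5.0
tcp_pos: [0.5148, 0.054, 0.1059]
tcp_rot: [[-1.0, -0.008, -0.0], [-0.008, 1.0, -0.0], [0.0, -0.0, -1.0]]
ft_force: [-0.3, 0.5, 0.7]
finger_gap: 0.167
grasp_force: 0.0
```

```bash
python3 st.py
```

```text
t 5.0 tcp [0.5148 0.054  0.1059] yaw_y 90.48 F [-0.35  0.48  0.66] M [ 0.051  0.007 -0.018] gap 0.167 grip 0.0 j6 -93.2
to axis cm [0.04 0.08 0.19]
```

Request:
apply_moves(plan="0 0 0 0; 0 0 0 0; 0 0 0 0; 0 0 0 0")

```text
time: 5.4
tcp_pos: [0.5148, 0.054, 0.106]
tcp_rot: [[-1.0, -0.008, 0.0], [-0.008, 1.0, -0.0], [-0.0, -0.0, -1.0]]
ft_force: [0.4, 0.2, -0.7]
finger_gap: 0.003
grasp_force: 0.0
```

```bash
python3 st.py
```

```text
t 5.4 tcp [0.5148 0.054  0.106 ] yaw_y 90.48 F [ 0.37  0.16 -0.75] M [ 0.018 -0.007 -0.03 ] gap 0.003 grip 0.0 j6 -93.2
to axis cm [0.04 0.08 0.2 ]
```

The fingers shut on nothing, so I take a look.

Run:
```python
from h import *
a,Da=viewer.snapshot("scene");b,Db=viewer.snapshot("top")
save("c.png",np.hstack([cv2.resize(a[110:260,180:340],(400,375)),cv2.resize(b[140:260,180:308],(400,375))]))
```

```text
(no output)
```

View pics/c.png

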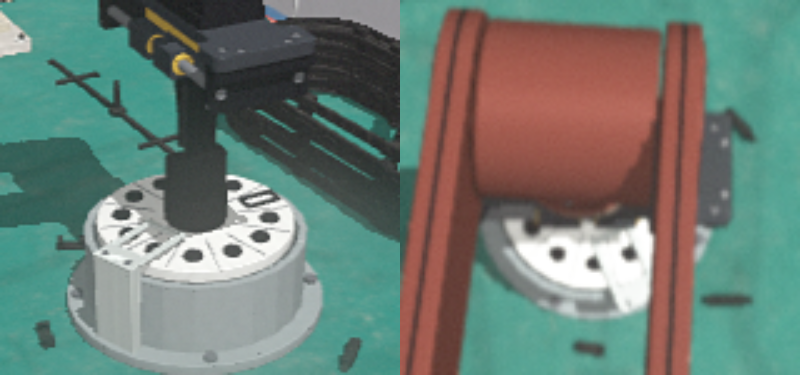

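The bar and fingers are both black, so I can't tell them apart in this view. I stretch the contrast and check depth.

```bash
python3 - <<'E'
from h import *
a,D=viewer.snapshot("scene");P=cloud("scene",D)
c=a[120:210,215:305].astype(float);c=np.clip((c/90)**.6*255,0,255).astype(np.uint8)
save("d.png",cv2.resize(c,(600,600),interpolation=cv2.INTER_CUBIC))
for v in range(125,206,5): print(v,[f"{P[v,u,0]*1000:.0f},{P[v,u,1]*1000:.0f},{P[v,u,2]*1000:.0f}" for u in range(245,276,4)])
E
python3 st.py
```

```text
125 ['484,43,230', '490,41,229', '491,27,234', '491,13,239', '491,-1,244', '493,-10,247', '499,-13,247', '503,-18,248']
130 ['478,31,226', '482,24,228', '488,22,228', '496,23,226', '479,-24,247', '482,-31,248', '490,-30,247', '494,-34,247']
135 ['478,32,217', '480,21,221', '485,16,222', '495,21,218', '479,-23,238', '479,-37,243', '484,-41,244', '491,-41,242']
140 ['681,452,3', '481,23,211', '488,22,210', '483,-2,220', '485,-12,223', '479,-37,235', '485,-38,234', '493,-38,232']
145 ['668,425,1', '677,420,1', '505,56,183', '504,38,191', '483,-16,217', '481,-33,224', '489,-32,222', '496,-33,221']
150 ['653,395,2', '664,394,0', '505,56,174', '506,42,179', '514,42,177', '482,-32,215', '488,-33,214', '496,-33,213']
155 ['640,369,2', '650,365,1', '505,56,164', '506,43,169', '514,43,167', '482,-31,206', '697,344,-0', '686,304,19']
160 ['627,342,2', '636,336,2', '505,56,154', '507,45,158', '517,47,155', '525,47,153', '684,319,-0', '680,293,12']
165 ['611,308,7', '622,308,5', '506,58,143', '509,47,147', '516,46,146', '525,46,144', '668,290,2', '678,288,1']
170 ['605,296,0', '606,276,9', '507,5
[... 314 characters left out ...]
['511,103,78', '493,49,109', '502,49,107', '509,48,106', '518,48,103', '526,48,101', '532,43,102', '560,77,78']
190 ['492,62,92', '493,48,99', '498,41,101', '505,39,100', '511,34,101', '518,33,100', '528,35,97', '552,63,76']
195 ['492,63,81', '493,48,88', '495,37,94', '502,33,94', '510,33,92', '518,31,90', '528,35,86', '544,48,75']
200 ['482,42,84', '493,48,78', '498,41,80', '502,33,83', '510,33,81', '517,31,80', '528,35,75', '536,33,74']
205 ['480,38,76', '481,24,83', '494,34,74', '499,28,76', '507,27,74', '513,23,75', '518,17,76', '526,15,75']
t 5.55 tcp [0.5148 0.054  0.1059] yaw_y 90.48 F [-0.52 -0.63  0.39] M [ 0.017 -0.031  0.02 ] gap 0.003 grip 0.0 j6 -93.2
to axis cm [0.04 0.08 0.19]
```

View pics/d.png

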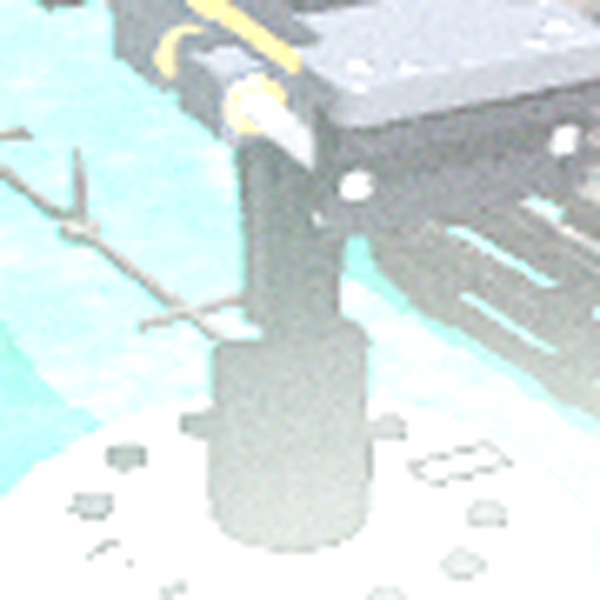

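Depth shows the finger faces only above z≈0.134 and the body underside at about 0.206. That suggests the real tips sit about 30 mm above the reported TCP. I lift a little and measure the true tip height.

Request:
apply_moves(plan="0 0 -2 0; 0 0 -2 0; 0 0 0 0; 0 0 0 0")

```text
time: 5.95
tcp_pos: [0.5151, 0.054, 0.146]
tcp_rot: [[-1.0, -0.008, 0.001], [-0.008, 1.0, -0.0], [-0.001, -0.0, -1.0]]
ft_force: [-0.4, -0.2, -0.7]
finger_gap: 0.005
grasp_force: 0.0
```

```bash
python3 st.py
python3 - <<'E'
from h import *
a,D=viewer.snapshot("scene");P=cloud("scene",D)
for u in (254,257,260):
  print(u,[f"{v}:{P[v,u,0]*1000:.0f},{P[v,u,1]*1000:.0f},{P[v,u,2]*1000:.0f}" for v in range(118,184,3)])
m=(abs(P[...,0]-.514)<.012)&(abs(P[...,1]-.053)<.02)&(D>0)
print(np.histogram(P[m][:,2],np.arange(.07,.26,.01)))
E
```

```text
t 5.95 tcp [0.5151 0.054  0.146 ] yaw_y 90.48 F [-0.37 -0.23 -0.68] M [ 0.031  0.019 -0.001] gap 0.005 grip 0.0 j6 -93.2
to axis cm [0.07 0.08 4.2 ]
254 ['118:509,59,232', '121:509,60,227', '124:505,52,224', '127:505,52,219', '130:506,54,212', '133:505,52,208', '136:505,53,202', '139:506,53,196', '142:507,55,189', '145:506,53,184', '148:506,53,179', '151:672,379,2', '154:665,365,1', '157:655,346,2', '160:647,332,2', '163:641,319,1', '166:632,301,2', '169:627,291,0', '172:506,54,130', '175:503,48,127', '178:503,48,121', '181:502,45,117']
257 ['118:482,-4,259', '121:504,39,235', '124:505,40,229', '127:505,40,223', '130:505,41,218', '133:507,44,211', '136:507,44,205', '139:508,45,199', '142:508,45,193', '145:509,49,185', '148:507,45,182', '151:678,374,3', '154:671,361,1', '157:663,345,1', '160:656,331,0', '163:647,314,2', '166:641,302,-0', '169:516,60,131', '172:510,49,132', '175:509,48,126', '178:509,48,120', '181:510,49,113']
260 ['118:483,-11,261', '121:510,39,234', '124:509,38,229', '127:510,40,222', '130:511,40,217', '133:512,42,210', '136:511,42,205', '139:514,46,197', '142:514,46,191', '145:513,44,187', '148:514,46,180', '151:687,375,0', '154:678,358,1', '157:670,343,1', '160:661,324,2', '163:654,311,1', '166:646,296,1', '169:521,59,131', '172:517,51,129', '175:517,50,123', '178:515,47,119', '181:516,49,112']
(array([15, 28, 25, 89, 56, 61, 50,  0,  0,  0, 41, 82, 78, 78, 66, 70, 27,
        0]), array([0.07, 0.08, 0.09, 0.1 , 0.11, 0.12, 0.13, 0.14, 0.15, 0.16, 0.17,
       0.18, 0.19, 0.2 , 0.21, 0.22, 0.23, 0.24, 0.25]))
```

Telemetry says TCP z is 0.146, but the real tips are at about 0.177, so there is an offset of about 31 mm. I open, then go down to a reported z of about 0.075, which puts the true tips near 0.106.

Request:
apply_moves(plan="0 0.07 0 0; 0 0 0 0; 0 0 0 0; 0 0 0 0; 0 0 0 0; 0 0 0 0; 0 0 0 0; 0 0 0 0; 0 0 0 0; 0 0 0 0", fingers=0)

```text
time: 7.0
tcp_pos: [0.5148, 0.0547, 0.1459]
tcp_rot: [[-1.0, -0.008, -0.0], [-0.008, 1.0, -0.0], [0.0, -0.0, -1.0]]
ft_force: [-0.2, -0.5, 0.5]
finger_gap: 0.831
grasp_force: 0.0
```

Request:
apply_moves(plan="0 0 0 0; 0 0 0 0; 0 0 0 0; 0 0 2 0; 0 0 2 0; 0 0 1 0; 0 0 0 0; 0 0 0 0")

```text
time: 7.8
tcp_pos: [0.5151, 0.0547, 0.0964]
tcp_rot: [[-1.0, -0.008, 0.0], [-0.008, 1.0, -0.0], [-0.0, -0.0, -1.0]]
ft_force: [0.1, 0.1, 1.2]
finger_gap: 1.002
grasp_force: 0.0
```

```bash
python3 st.py
python3 - <<'E'
from h import *
a,D=viewer.snapshot("scene");P=cloud("scene",D)
m=(abs(P[...,0]-.514)<.013)&(P[...,1]<.04)&(P[...,1]>-.02)&(D>0)&(P[...,2]>.09)
print(np.percentile(P[m][:,2],[0,2,5]),P[m][:,1].min(),np.histogram(P[m][:,2],np.arange(.09,.26,.01)))
E
```

```text
t 7.8 tcp [0.5151 0.0547 0.0964] yaw_y 90.48 F [0.09 0.08 1.24] M [-0.009  0.04  -0.005] gap 1.002 grip 0.0 j6 -93.1
to axis cm [ 0.07  0.01 -0.76]
[0.09017132 0.09849446 0.13030496] -0.019824969299777898 (array([ 58,  36,   0,  26,  65,  61,  59,  65,  66,   1,   0,   0,   0,
         0, 114,  76]), array([0.09, 0.1 , 0.11, 0.12, 0.13, 0.14, 0.15, 0.16, 0.17, 0.18, 0.19,
       0.2 , 0.21, 0.22, 0.23, 0.24, 0.25]))
```

Request:
apply_moves(plan="0 0 1 0; 0 0 0.7 0; 0 0 0.4 0; 0 0 0 0")

```text
time: 8.25
tcp_pos: [0.514, 0.0548, 0.0739]
tcp_rot: [[-1.0, -0.008, -0.002], [-0.008, 1.0, 0.0], [0.002, 0.0, -1.0]]
ft_force: [-0.1, 0.7, -0.1]
finger_gap: 0.997
grasp_force: 0.0
```

Request:
apply_moves(plan="0 0 0 0; 0 0 0 0; 0 0 0 0; 0 0 0 0; 0 0 0 0; 0 0 0 0; 0 0 0 0; 0 0 0 0; 0 0 0 0; 0 0 0 0", fingers=255, grip_force=20)

```text
time: 9.25
tcp_pos: [0.5148, 0.0547, 0.0749]
tcp_rot: [[-1.0, -0.009, -0.0], [-0.009, 1.0, -0.0], [0.0, -0.0, -1.0]]
ft_force: [0.1, -1.6, 0.4]
finger_gap: 0.18
grasp_force: 20.0
```

Request:
apply_moves(plan="0 0 0 0; 0 0 0 0; 0 0 0 0; 0 0 0 0")

```text
time: 9.65
tcp_pos: [0.5148, 0.0546, 0.0749]
tcp_rot: [[-1.0, -0.008, -0.0], [-0.008, 1.0, -0.0], [0.0, -0.0, -1.0]]
ft_force: [0.0, -1.9, -0.5]
finger_gap: 0.183
grasp_force: 20.0
```

```bash
python3 st.py
```

```text
t 9.65 tcp [0.5148 0.0546 0.0749] yaw_y 90.48 F [ 0.02 -1.86 -0.55] M [-0.285  0.005  0.044] gap 0.183 grip 19.97928509255871 j6 -93.1
to axis cm [ 0.04  0.02 -2.91]
```

Gripped, with a gap of about 15.9 mm. Now the free turn while still far from the teeth, clockwise (+ about tool z).

Request:
apply_moves(plan="0 -0.04 0 0; 0 0 0 2; 0 0 0 4; 0 0 0 6; 0 0 0 6; 0 0 0 6; 0 0 0 4; 0 0 0 2; 0 0 0 0; 0 0 0 0", grip_force=40)

```text
time: 10.65
tcp_pos: [0.5148, 0.0544, 0.0749]
tcp_rot: [[-0.871, 0.492, -0.0], [0.492, 0.871, 0.0], [0.0, 0.0, -1.0]]
ft_force: [0.2, -0.1, 0.1]
finger_gap: 0.183
grasp_force: 40.0
```

```bash
python3 st.py
```

```text
t 10.65 tcp [0.5148 0.0544 0.0749] yaw_y 60.54 F [ 0.18 -0.08  0.12] M [-0.06  -0.016  0.044] gap 0.183 grip 39.98042866587639 j6 -63.2
to axis cm [ 0.06  0.02 -2.91]
```

Request:
apply_moves(plan="0 0 0 3; 0 0 0 6; 0 0 0 7; 0 0 0 8; 0 0 0 8; 0 0 0 7; 0 0 0 6; 0 0 0 3; 0 0 0 0; 0 0 0 0")

```text
time: 11.65
tcp_pos: [0.5147, 0.0543, 0.075]
tcp_rot: [[-0.218, 0.976, -0.0], [0.976, 0.218, -0.0], [-0.0, -0.0, -1.0]]
ft_force: [-0.9, -1.3, 0.6]
finger_gap: 0.181
grasp_force: 40.0
```

```bash
python3 st.py
python3 - <<'E'
from h import *
a,D=viewer.snapshot("scene");b,_=viewer.snapshot("top")
find("scene",{"nest":.077,"window":.077});find("top",{"nest":.077,"window":.077})
save("e.png",np.hstack([cv2.resize(a[150:250,190:330],(420,300)),cv2.resize(b[160:250,190:300],(367,300))]))
E
```

```text
t 11.65 tcp [0.5147 0.0543 0.075 ] yaw_y 12.6 F [-0.92 -1.28  0.64] M [-0.233  0.228 -0.038] gap 0.181 grip 39.980535730719566 j6 -15.3
to axis cm [ 0.06 -0.02 -2.9 ]
scene nest 0.87 [274.2 207.2] [0.5227 0.0054 0.077 ]
scene window 0.55 [241.2 209.3] [0.4662 0.0259 0.077 ]
```

View pics/e.png

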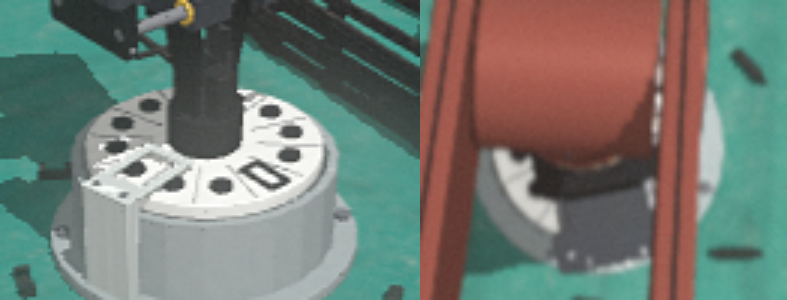

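The nest now shows at about (268,175) in the left crop, roughly 75° short of the window. Now I press down gently.

Request:
apply_moves(plan="0 0 0.1 0; 0 0 0.1 0; 0 0 0.1 0; 0 0 0.1 0; 0 0 0.05 0; 0 0 0 0; 0 0 0 0")

```text
time: 12.65
tcp_pos: [0.5149, 0.0543, 0.0705]
tcp_rot: [[-0.216, 0.976, 0.0], [0.976, 0.216, -0.0], [-0.0, 0.0, -1.0]]
ft_force: [-2.0, -1.8, 6.6]
finger_gap: 0.179
grasp_force: 40.0
```

Request:
apply_moves(plan="0 0 0.07 0; 0 0 0 0; 0 0 0 0")

```text
time: 12.95
tcp_pos: [0.5149, 0.0543, 0.0699]
tcp_rot: [[-0.216, 0.976, 0.0], [0.976, 0.216, -0.0], [-0.0, 0.0, -1.0]]
ft_force: [-2.6, -1.8, 5.6]
finger_gap: 0.177
grasp_force: 40.0
```

Request:
apply_moves(plan="0 0 0.07 0; 0 0 0 0; 0 0 0 0")

```text
time: 13.25
tcp_pos: [0.5149, 0.0543, 0.0692]
tcp_rot: [[-0.216, 0.976, 0.0], [0.976, 0.216, -0.0], [-0.0, 0.0, -1.0]]
ft_force: [-2.8, -0.5, 5.8]
finger_gap: 0.18
grasp_force: 40.0
```

```bash
python3 st.py
python3 - <<'E'
from h import *
for i in range(2):
    a,D=viewer.snapshot("scene");P=cloud("scene",D)
    m=(np.hypot(P[...,0]-.514,P[...,1]-.055)<.073)&(P[...,0]>.53)&(np.hypot(P[...,0]-.514,P[...,1]-.055)>.035)&(D>0)&(P[...,2]<.085)&(P[...,2]>.05)
    print(np.median(P[m][:,2]),telemetry.read_state()["ft_force"])
E
```

```text
t 13.25 tcp [0.5149 0.0543 0.0692] yaw_y 12.49 F [-2.79 -0.47  5.76] M [-0.315  0.531  0.04 ] gap 0.18 grip 39.98594915494323 j6 -15.2
to axis cm [ 0.06 -0.04 -3.48]
0.06999416711008209 [-2.65350081 -1.21798141  5.82283243]
0.0701032958772018 [-2.84786944 -0.61827289  5.33255546]
```

The wheel is sinking with the tool. I go on.

Request:
apply_moves(plan="0 0 0.07 0; 0 0 0 0; 0 0 0 0")

```text
time: 13.65
tcp_pos: [0.5149, 0.0543, 0.0685]
tcp_rot: [[-0.216, 0.976, 0.0], [0.976, 0.216, -0.0], [-0.0, 0.0, -1.0]]
ft_force: [-2.8, -0.8, 5.4]
finger_gap: 0.181
grasp_force: 40.0
```

Request:
apply_moves(plan="0 0 0.07 0; 0 0 0 0; 0 0 0 0")

```text
time: 13.95
tcp_pos: [0.5149, 0.0543, 0.0678]
tcp_rot: [[-0.216, 0.976, 0.0], [0.976, 0.216, -0.0], [-0.0, 0.0, -1.0]]
ft_force: [-2.2, -0.8, 5.8]
finger_gap: 0.179
grasp_force: 40.0
```

Request:
apply_moves(plan="0 0 0.09 0; 0 0 0 0; 0 0 0 0")

```text
time: 14.25
tcp_pos: [0.5149, 0.0543, 0.0669]
tcp_rot: [[-0.216, 0.976, 0.0], [0.976, 0.216, -0.0], [-0.0, 0.0, -1.0]]
ft_force: [-2.3, -0.6, 6.9]
finger_gap: 0.178
grasp_force: 40.0
```

Request:
apply_moves(plan="0 0 0.08 0; 0 0 0 0; 0 0 0 0")

```text
time: 14.55
tcp_pos: [0.5149, 0.0543, 0.0662]
tcp_rot: [[-0.216, 0.976, 0.0], [0.976, 0.216, -0.0], [-0.0, 0.0, -1.0]]
ft_force: [-3.3, -0.7, 7.2]
finger_gap: 0.179
grasp_force: 40.0
```

Request:
apply_moves(plan="0 0 0.08 0; 0 0 0 0; 0 0 0 0")

```text
time: 14.85
tcp_pos: [0.515, 0.0543, 0.0654]
tcp_rot: [[-0.216, 0.976, 0.0], [0.976, 0.216, -0.0], [-0.0, 0.0, -1.0]]
ft_force: [-3.5, -0.7, 6.7]
finger_gap: 0.181
grasp_force: 40.0
```

Request:
apply_moves(plan="0 0 0.08 0; 0 0 0 0; 0 0 0 0")

```text
time: 15.15
tcp_pos: [0.5149, 0.0543, 0.0647]
tcp_rot: [[-0.216, 0.976, 0.0], [0.976, 0.216, -0.0], [-0.0, 0.0, -1.0]]
ft_force: [-2.3, -1.6, 6.7]
finger_gap: 0.177
grasp_force: 40.0
```

Request:
apply_moves(plan="0 0 0.08 0; 0 0 0 0; 0 0 0 0")

```text
time: 15.45
tcp_pos: [0.5149, 0.0543, 0.0639]
tcp_rot: [[-0.216, 0.976, 0.0], [0.976, 0.216, -0.0], [-0.0, 0.0, -1.0]]
ft_force: [-2.7, -1.1, 6.4]
finger_gap: 0.182
grasp_force: 40.0
```

Request:
apply_moves(plan="0 0 0.08 0; 0 0 0 0; 0 0 0 0")

```text
time: 15.75
tcp_pos: [0.515, 0.0543, 0.0631]
tcp_rot: [[-0.216, 0.976, 0.0], [0.976, 0.216, -0.0], [-0.0, 0.0, -1.0]]
ft_force: [-2.9, -1.8, 7.3]
finger_gap: 0.178
grasp_force: 40.0
```

Request:
apply_moves(plan="0 0 0.08 0; 0 0 0 0; 0 0 0 0")

```text
time: 16.05
tcp_pos: [0.515, 0.0543, 0.0623]
tcp_rot: [[-0.216, 0.976, 0.0], [0.976, 0.216, -0.0], [-0.0, 0.0, -1.0]]
ft_force: [-3.5, -1.1, 7.1]
finger_gap: 0.177
grasp_force: 40.0
```

Request:
apply_moves(plan="0 0 0.08 0; 0 0 0 0; 0 0 0 0")

```text
time: 16.35
tcp_pos: [0.515, 0.0543, 0.0618]
tcp_rot: [[-0.216, 0.976, 0.0], [0.976, 0.216, -0.0], [-0.0, 0.0, -1.0]]
ft_force: [-4.7, -0.7, 8.6]
finger_gap: 0.184
grasp_force: 40.0
```

Request:
apply_moves(plan="0 0 0.03 0; 0 0 0 0; 0 0 0 0")

```text
time: 16.65
tcp_pos: [0.5151, 0.0543, 0.0617]
tcp_rot: [[-0.216, 0.976, 0.0], [0.976, 0.216, -0.0], [-0.0, 0.0, -1.0]]
ft_force: [-4.1, -1.1, 8.5]
finger_gap: 0.179
grasp_force: 40.0
```

```bash
python3 st.py
```

```text
t 16.65 tcp [0.5151 0.0543 0.0617] yaw_y 12.49 F [-4.1  -1.07  8.46] M [-0.349  1.012 -0.019] gap 0.179 grip 40.00328600406647 j6 -15.2
to axis cm [ 0.06 -0.05 -4.23]
```

Request:
apply_moves(plan="0 0 0.04 0; 0 0 0 0; 0 0 0 0")

```text
time: 16.95
tcp_pos: [0.5151, 0.0543, 0.0616]
tcp_rot: [[-0.216, 0.976, 0.0], [0.976, 0.216, -0.0], [-0.0, 0.0, -1.0]]
ft_force: [-6.1, -1.3, 12.6]
finger_gap: 0.184
grasp_force: 40.0
```

The stop is felt at 12.6 N and 13.3 mm down. Now I turn while holding at this depth.

Request:
apply_moves(plan="0 -0.04 0 0; 0 0 0 1; 0 0 0 2; 0 0 0 3; 0 0 0 3; 0 0 0 3; 0 0 0 2; 0 0 0 1; 0 0 0 0; 0 0 0 0")

```text
time: 17.95
tcp_pos: [0.515, 0.0543, 0.0616]
tcp_rot: [[0.044, 0.999, 0.001], [0.999, -0.044, 0.0], [0.0, 0.001, -1.0]]
ft_force: [-4.4, -1.0, 11.4]
finger_gap: 0.185
grasp_force: 40.0
```

```bash
python3 st.py
```

```text
t 17.95 tcp [0.515  0.0543 0.0616] yaw_y -2.52 F [-4.42 -1.03 11.39] M [-0.321  1.093 -0.028] gap 0.185 grip 40.00828153453767 j6 -0.2
to axis cm [ 0.05 -0.06 -4.24]
```

Request:
apply_moves(plan="0 -0.04 0 2; 0 0 0 4; 0 0 0 5; 0 0 0 5; 0 0 0 5; 0 0 0 5; 0 0 0 3; 0 0 0 1; 0 0 0 0; 0 0 0 0")

```text
time: 18.95
tcp_pos: [0.5148, 0.0543, 0.0617]
tcp_rot: [[0.538, 0.843, 0.002], [0.843, -0.538, 0.0], [0.001, 0.001, -1.0]]
ft_force: [-4.5, -0.3, 10.7]
finger_gap: 0.183
grasp_force: 40.0
```

```bash
python3 st.py
```

```text
t 18.95 tcp [0.5148 0.0543 0.0617] yaw_y -32.52 F [-4.46 -0.34 10.67] M [-0.309  0.964  0.048] gap 0.183 grip 39.992973818443716 j6 29.8
to axis cm [ 0.02 -0.06 -4.23]
```

Request:
apply_moves(plan="0 0 0 2; 0 0 0 3; 0 0 0 4; 0 0 0 4; 0 0 0 4; 0 0 0 2; 0 0 0 1; 0 0 0 0; 0 0 0 0")

```text
time: 19.85
tcp_pos: [0.5148, 0.0544, 0.0616]
tcp_rot: [[0.794, 0.608, 0.001], [0.608, -0.794, 0.0], [0.001, 0.001, -1.0]]
ft_force: [-3.3, -0.9, 10.2]
finger_gap: 0.181
grasp_force: 40.0
```

```bash
python3 st.py
python3 - <<'E'
from h import *
a,D=viewer.snapshot("scene")
find("scene",{"nest":.064,"window":.077})
save("f.png",cv2.resize(a[180:240,205:285],(800,600),interpolation=cv2.INTER_CUBIC))
E
```

```text
t 19.85 tcp [0.5148 0.0544 0.0616] yaw_y -52.52 F [-3.32 -0.88 10.23] M [-0.257  1.021 -0.019] gap 0.181 grip 39.98508630786091 j6 49.8
to axis cm [ 0.   -0.05 -4.24]
scene nest 0.85 [244.8 216.5] [0.4702 0.0196 0.064 ]
scene window 0.84 [239.7 208.8] [0.4645 0.0286 0.077 ]
```

View pics/f.png

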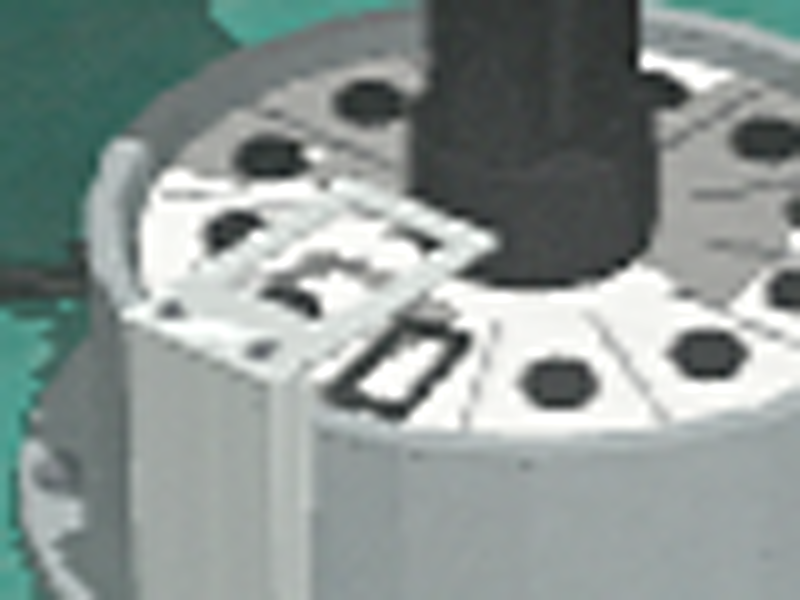

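The nest is at about (395,365), just short of the frame, whose corners are at about (120,312), (298,372), (495,240) and (340,185). I use these corners to pin the window angle.

Run:
```python
from h import *
ang=lambda d: np.degrees(np.arctan2(d[1],d[0])).round(2)
A=np.array([.5147,.0545])
f=lambda x,y,z: atz("scene",(205+(x+.5)/10-.5,180+(y+.5)/10-.5),z)[:2]-A
c=[f(*p,.082) for p in((120,312),(298,372),(495,240),(340,185))]
print([np.round(p,4) for p in c]);m=np.mean(c,0);print("c",m,np.hypot(*m),ang(m),"edges",ang(c[0]-c[3]),ang(c[1]-c[2]))
n=f(395,365,.064);print("nest",n,ang(n),np.hypot(*n))
# depth-based frame points, both the plate's rectangle
im,D=viewer.snapshot("scene");P=cloud("scene",D)
q=P[(np.hypot(P[...,0]-A[0],P[...,1]-A[1])<.102)&(P[...,0]<A[0]-.015)&(P[...,2]>.0775)&(P[...,2]<.09)&(P[...,1]<A[1]+.02)&(D>0)]
r=cv2.minAreaRect((q[:,:2]*1000).astype(np.float32));print(len(q),r,ang(np.array(r[0])/1000-A))
acc=[]
for i in range(6):
    for cam in("scene","top") if i==0 else("scene",):
        viewer.snapshot(cam)
        for x in spotter.place_of(cam,"window")[:1]: d=atz(cam,x["at"],.077)[:2]-A;print(cam,x["p"],d.round(4),ang(d))
```

```text
[array([-0.093 , -0.0206]), array([-0.0731, -0.0526]), array([-0.0226, -0.0286]), array([-0.0393,  0.0018])]
c [-0.05699619 -0.0250013 ] 0.06223849504835332 -156.32 edges -157.35 -154.63
nest [-0.04501599 -0.03289942] -143.84 0.0557567144103878
382 ((467.8433837890625, 34.882530212402344), (93.66117858886719, 38.72697448730469), 28.686391830444336) -157.28
scene 0.77 [-0.0449 -0.0232] -152.7
top 0.97 [-0.0463 -0.0208] -155.79
scene 0.69 [-0.0552 -0.023 ] -157.41
scene 0.7 [-0.0622 -0.1158] -118.22
scene 0.7 [-0.0496 -0.0246] -153.58
scene 0.94 [-0.0497 -0.0257] -152.64
scene 0.72 [-0.0481 -0.0262] -151.48
```

Request:
apply_moves(plan="0 0 0 1; 0 0 0 2; 0 0 0 3; 0 0 0 3; 0 0 0 2; 0 0 0 1; 0 0 0 0; 0 0 0 0")

```text
time: 21.55
tcp_pos: [0.5148, 0.0544, 0.0616]
tcp_rot: [[0.903, 0.43, 0.001], [0.43, -0.903, 0.0], [0.001, 0.001, -1.0]]
ft_force: [-3.7, -0.7, 11.8]
finger_gap: 0.182
grasp_force: 40.0
```

```bash
python3 st.py
python3 - <<'E'
from h import *
a,D=viewer.snapshot("scene");b,_=viewer.snapshot("top")
save("g.png",np.hstack([cv2.resize(a[185:235,205:265],(480,400),interpolation=cv2.INTER_CUBIC),cv2.resize(b[205:245,230:260],(300,400),interpolation=cv2.INTER_CUBIC)]))
E
```

```text
t 21.55 tcp [0.5148 0.0544 0.0616] yaw_y -64.52 F [-3.75 -0.7  11.79] M [-0.249  1.036 -0.025] gap 0.182 grip 39.98178114183247 j6 61.8
to axis cm [-0.01 -0.05 -4.24]
```

View pics/g.png

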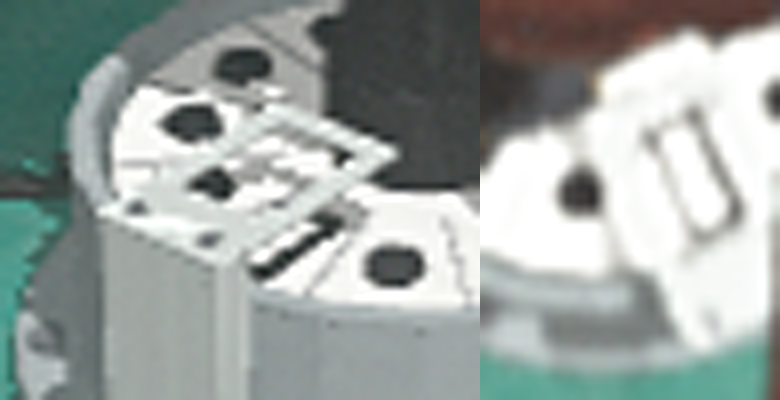

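In the right crop the nest, centred at about (695,178), lies within the steel plate. I stretch the contrast to judge the centring.

Run:
```python
from h import *
b=np.mean([viewer.snapshot("top")[0].astype(float) for _ in range(8)],0)[200:248,228:268]
print(b.min(),b.max(),np.percentile(b,[50,80,95]))
c=np.clip((b-190)/(255-190),0,1)*255
save("i.png",cv2.resize(c.astype(np.uint8),(500,600),interpolation=cv2.INTER_CUBIC))
```

```text
47.75 255.0 [150.0625 246.625  255.    ]
```

View pics/i.png

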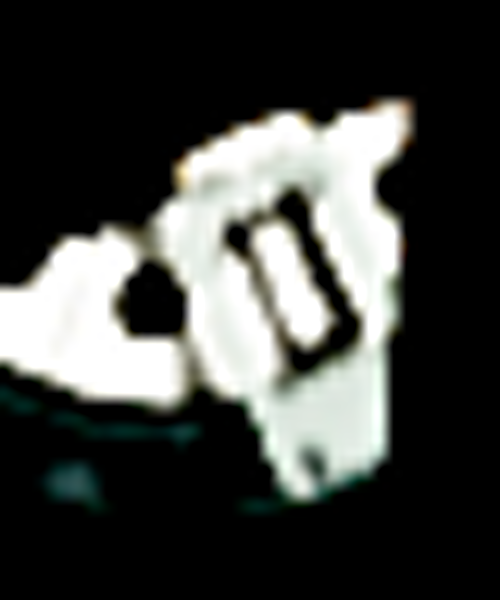

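The nest at about (295,285) sits inside the opening, perhaps nearer the right strip. I take intensity profiles across the opening to get numbers.

Run:
```python
from h import *
b=np.mean([viewer.snapshot("top")[0].astype(float).mean(2) for _ in range(10)],0).astype(np.float32)
c=viewer.camera_info("top");K,R,t=map(np.array,(c["mtx"],c["R"],c["t"]))
A=np.array([.5146,.0547]);th=np.radians(-154.5);e=np.array([np.cos(th),np.sin(th)]);n=np.array([-e[1],e[0]]) # n: ccw
T=np.arange(-24,24.1,1)
def prof(z,rs):
    o=[]
    for r in rs:
        X=np.array([[*(A+e*r/1000+n*s/1000),z] for s in T]);p=(R@X.T).T+t;p=(K@p.T).T;p=(p[:,:2]/p[:,2:]).astype(np.float32)
        o.append(cv2.remap(b,p[:,0].reshape(1,-1),p[:,1].reshape(1,-1),1)[0])
    return np.mean(o,0)
print("tangential mm (ccw+), nest-plane rows 46-66, frame-plane 46-66, frame-plane 78-88(screw end)")
for s,x,y,w in zip(T,prof(.064,np.arange(48,65,2)),prof(.082,np.arange(48,65,2)),prof(.082,np.arange(79,92,2))): print(int(s),x.round(),y.round(),w.round())
```

```text
tangential mm (ccw+), nest-plane rows 46-66, frame-plane 46-66, frame-plane 78-88(screw end)
-24 182.0 172.0 131.0
-23 206.0 196.0 133.0
-22 227.0 220.0 142.0
-21 242.0 239.0 160.0
-20 250.0 248.0 187.0
-19 252.0 251.0 217.0
-18 251.0 251.0 236.0
-17 251.0 251.0 245.0
-16 251.0 251.0 247.0
-15 251.0 251.0 246.0
-14 252.0 252.0 242.0
-13 253.0 253.0 238.0
-12 254.0 253.0 236.0
-11 254.0 253.0 236.0
-10 252.0 251.0 239.0
-9 244.0 243.0 242.0
-8 231.0 229.0 246.0
-7 222.0 219.0 247.0
-6 224.0 223.0 247.0
-5 235.0 235.0 248.0
-4 247.0 247.0 248.0
-3 253.0 253.0 248.0
-2 255.0 255.0 248.0
-1 255.0 255.0 248.0
0 255.0 254.0 248.0
1 252.0 251.0 248.0
2 242.0 239.0 249.0
3 222.0 215.0 246.0
4 195.0 187.0 239.0
5 173.0 171.0 228.0
6 173.0 178.0 212.0
7 194.0 205.0 192.0
8 223.0 232.0 168.0
9 244.0 249.0 146.0
10 252.0 253.0 130.0
11 253.0 253.0 119.0
12 252.0 252.0 111.0
13 251.0 251.0 108.0
14 251.0 251.0 109.0
15 251.0 252.0 110.0
16 251.0 252.0 111.0
17 251.0 252.0 112.0
18 251.0 251.0 113.0
19 247.0 245.0 113.0
20 237.0 233.0 111.0
21 221.0 213.0 109.0
22 199.0 184.0 105.0
23 167.0 146.0 101.0
24 133.0 115.0 96.0
```

The nest centre is at −0.8 mm and the window centre is at about −1.2 mm. That is well inside the 4° limit, so I let the wheel rise.

Request:
apply_moves(plan="0 0 0 0.4; 0 0 -0.15 0; 0 0 -0.15 0; 0 0 -0.15 0; 0 0 0 0; 0 0 0 0")

```text
time: 23.15
tcp_pos: [0.5146, 0.0544, 0.0655]
tcp_rot: [[0.906, 0.424, 0.001], [0.424, -0.906, 0.0], [0.001, 0.0, -1.0]]
ft_force: [-2.3, 0.0, 6.5]
finger_gap: 0.181
grasp_force: 40.0
```

```bash
python3 st.py
```

```text
t 23.15 tcp [0.5146 0.0544 0.0655] yaw_y -64.92 F [-2.3   0.01  6.53] M [-0.246  0.641 -0.   ] gap 0.181 grip 39.97943666763604 j6 62.2
to axis cm [ 0.01 -0.04 -3.85]
```

Request:
apply_moves(plan="0 0 -0.15 0; 0 0 -0.15 0; 0 0 -0.15 0; 0 0 -0.15 0; 0 0 -0.15 0; 0 0 -0.15 0; 0 0 0 0; 0 0 0 0")

```text
time: 23.95
tcp_pos: [0.5143, 0.0543, 0.0741]
tcp_rot: [[0.906, 0.424, 0.001], [0.424, -0.906, 0.0], [0.001, 0.0, -1.0]]
ft_force: [-0.0, -0.2, 4.9]
finger_gap: 0.183
grasp_force: 40.0
```

```bash
python3 st.py
```

```text
t 23.95 tcp [0.5143 0.0543 0.0741] yaw_y -64.92 F [-0.03 -0.2   4.87] M [-0.165  0.178 -0.021] gap 0.183 grip 39.97961956076324 j6 62.2
to axis cm [ 0.03 -0.04 -2.99]
```

Request:
apply_moves(plan="0 0 -0.08 0; 0 0 0 0; 0 0 0 0")

```text
time: 24.25
tcp_pos: [0.5142, 0.0543, 0.0748]
tcp_rot: [[0.906, 0.424, 0.0], [0.424, -0.906, 0.0], [0.0, 0.0, -1.0]]
ft_force: [0.0, -0.6, 4.4]
finger_gap: 0.183
grasp_force: 40.0
```

Request:
apply_moves(plan="0 0 0 0; 0 0 0 0; 0 0 0 0; 0 0 0 0; 0 0 0 0; 0 0 0 0; 0 0 0 0; 0 0 0 0; 0 0 0 0; 0 0 0 0", fingers=0)

```text
time: 25.25
tcp_pos: [0.514, 0.0543, 0.0748]
tcp_rot: [[0.906, 0.424, 0.0], [0.424, -0.906, 0.0], [0.0, 0.0, -1.0]]
ft_force: [0.2, 0.4, 1.0]
finger_gap: 0.963
grasp_force: 0.0
```

Request:
apply_moves(plan="0 0 0 0; 0 0 0 0; 0 0 -1 0; 0 0 -3 0; 0 0 -4 0; 0 0 -4 0; 0 0 0 0; 0 0 0 0")

```text
time: 26.05
tcp_pos: [0.5151, 0.0543, 0.1967]
tcp_rot: [[0.906, 0.424, 0.004], [0.424, -0.906, -0.0], [0.003, 0.002, -1.0]]
ft_force: [-0.4, -1.1, 0.7]
finger_gap: 1.002
grasp_force: 0.0
```

Run:
```python
from h import *
s=telemetry.read_state();R=s["tcp_rot"];print("go +y .25:",(R.T@np.array([0,.25,0])*100).round(1),s["tcp_pos"])
```

```text
go +y .25: [ 10.6 -22.6  -0. ] [0.51508285 0.05425142 0.19673954]
```

I move aside so both cameras see the result, then check.

Request:
apply_moves(plan="1 -2.2 0 0; 2 -4.3 0 0; 2 -4.3 0 0; 2 -4.3 0 0; 2 -4.3 0 0; 1.5 -3 0 0; 0 0 0 0; 0 0 0 0")

```text
time: 26.85
tcp_pos: [0.5129, 0.3017, 0.1928]
tcp_rot: [[0.905, 0.426, -0.003], [0.426, -0.905, -0.002], [-0.004, 0.0, -1.0]]
ft_force: [0.1, -1.1, -0.5]
finger_gap: 1.0
grasp_force: 0.0
```

Run:
```python
from h import *
ang=lambda d: np.degrees(np.arctan2(d[1],d[0])).round(1)
a,D=viewer.snapshot("scene");b,_=viewer.snapshot("top");P=cloud("scene",D);A=np.array([.5146,.0547])
rr=np.hypot(P[...,0]-A[0],P[...,1]-A[1])
print("wheel z",np.median(P[(rr<.073)&(rr>.035)&(P[...,0]>.53)&(D>0)&(P[...,2]<.085)&(P[...,2]>.05)][:,2]),"bar top",np.percentile(P[(rr<.03)&(D>0)][:,2],95))
for cam in("scene","top"):
    for n in("nest","window"):
        for r in spotter.place_of(cam,n)[:1]: print(cam,n,r["p"],ang(atz(cam,r["at"],.077)[:2]-A))
save("j.png",np.hstack([cv2.resize(a[175:245,205:290],(400,330),interpolation=cv2.INTER_CUBIC),cv2.resize(b[165:245,205:280],(390,330),interpolation=cv2.INTER_CUBIC)]))
```

```text
wheel z 0.07572913298403619 bar top 0.1312673999494821
scene nest 0.57 -152.9
scene window 0.77 -149.4
top nest 0.8 -150.3
top window 0.8 -156.9
```

View pics/j.png

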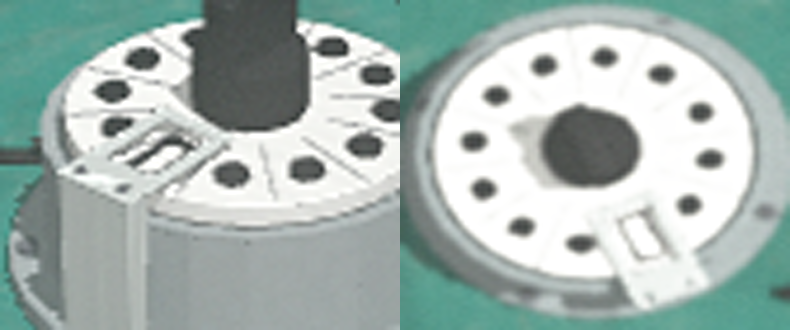

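The nest sits centred in the window, at about (165,150) on the left and (642,237) on the right. The wheel is back at rest height (about 75 mm) and the robot is clear.

```bash
python3 -c "
from rig import ctrl;print(ctrl.job_done())"
```

```text
the job is handed in; nothing more can be done
None
```

I handed the job in at about 27 s: the nest is centred in the window, the wheel has risen back to rest height so it should be locked, the highest push I read on the stop was 12.6 N, and the loose parts were left alone.

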